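# Seat a keyed tube block in a dry-bath heater and latch it

## Robot

A 6-joint arm with a two-finger parallel gripper is mounted at the origin on a cart in front of the work surface, level with it; the furniture and walls round the work are solid. World frame = base frame: x ahead of the robot, y to its left, z up, the work surface at z = 0. Lengths are in mm, angles in rad, forces in N, time in s.
With the tool pointing down it reaches from about 275 to 825 mm from the base axis. Payload 4.9 kg.
Tool frame: the origin (TCP) lies at the very end of the fingers, on their centre line; the grasp point (between the pads) lies 19 mm behind it; z points along the fingers, y is the line along which they close (so a half turn about z gives the same grasp; the last joint's range is limited). The gripper opens to 85 mm and grips with 20 to 120 N. Pads are 22 mm wide; open, the fingers measure 114 mm over their backs; the gripper's body (76 mm by 85 mm) begins 54 mm behind the grasp point. The pads swing forward as they close: fully open they stand 13 mm farther back than shut.
Start: joints at [1.102, 0.326, -0.193, 1.052, 0, 1.437], TCP at [180.714, 519.481, 231.281] pointing down, gripper open.
Joint ranges: [-2.65, 2.65], [-0.97, 1.79], [-1.3, 1.35], [-1.93, 2.1], [-1.47, 1.37], [-3.14, 3.14]. Speed limits (rad/s): [2.57, 2.57, 3.14, 3.14, 3.14, 3.14].

## Interface

Orientations are given as [roll, pitch, yaw] about the fixed x, y, z axes, in that order (R = Rz(yaw) Ry(pitch) Rx(roll)).
In Python, from bench import bot, solve_ik, imaging gives the robot as it stands. Calls block until the motion is done:
- bot.move_ptp(position, orientation): joint-space move of the TCP to a pose.
- bot.movel(position, rot=None, max_speed=150, threshold=None): straight line of the TCP; rot=None keeps the orientation; max_speed is the mean speed in mm/s. With threshold (N) it stops when the force on the tool has changed by that much, and returns True; else False.
- bot.move_j(angles): joint-space move.
- bot.grip(opening, effort=None): opening from 0.0 (shut) to 1.0 (fully open); effort is the grip in N (None keeps the last); returns when the fingers have stopped.
- bot.dwell(seconds).
- solve_ik(position, orientation): joint angles nearest the present ones, or None.
- bot.get_state(): the state.
- imaging.capture(name): name is "scene" or "top" or "wrist"; returns the picture (384x512x3 uint8, blue, green, red); there is no depth.
- imaging.camera_model(name): a dict with "K" (3x3 intrinsics, pixels), "k1" (the pictures are not rectified: a ray, as slopes to the right and down, at radius r is drawn at 1 + k1 r^2 times it, then the intrinsics apply), "position" and "rotation" of the camera in the world. Camera axes: x right, y up, looking along -z (the intrinsics and any distortion apply to the point x, -y, -z); pixel columns grow to the right and rows downward; lengths in mm; the calibration is good to about 2 mm. A picture is of the moment at which its call begins: read the wrist's pose just before it. camera_model takes no time and is no camera call; for the wrist camera it gives the pose at the moment of the call.
A pose or a line that the arm cannot do raises bot.IKError and nothing moves.
- bot.sign_off(): hands the job in; it is judged then, once.
The state is a dict: "t": time; "qpos": joint angles; "joint_velocities": joint speeds; "effort": joint torques, N m; "tcp_pos": TCP position; "orientation": TCP orientation; "contact_force": force on the tool from outside, world axes, zero at the start; "wrist_torque": the same for the moment, N m; "opening": opening from 0.0 (shut) to 1.0 (fully open); "gripper_force": force on a finger pad.
Only numpy, scipy, OpenCV 4.12 (cv2) and the standard library are available. Lean on these libraries where they do the work, as an engineer would, in place of code of your own. Each camera call takes 0.05 s, during which the arm holds its last target. There are 200 camera calls.

## Task

Put the aluminium tube block into the well of the dry-bath heater: turn it gently to and fro until its brass key finds the slot in the well's ring and the block drops fully home, without forcing it down on the ring. Then let go of it and slide the red-knobbed latch all the way across over the block's rim to lock it in, leaving the bottle, beaker and vial where they stand.

Things in the scene. Friction and masses are not known exactly. Their poses are not given: they have to be found in the camera images.
- block_grip (a point): Grip of the tube block: a black bar (28 mm along the block's x, 12 mm thick along its y, 38 mm high) standing on the middle of its round top. This point is on the block's axis in the bar, 64 mm above the underside, 24 mm above the round top, 14 mm below the bar's top. x: from axis to key; z: up.
- tube_block: Loose round aluminium block, 52 mm diameter, 40 mm high without the bar, about 0.28 kg, upright, six dark holes on top. Origin: centre of underside. A brass key 6 mm wide runs up its +x side, reaching 32 mm from the axis, from 10 mm above the underside to the round top; below it the lowest 10 mm is a plain round pilot, its first 4 mm tapered.
- heater: Dry-bath heater, fixed: white housing 150 (x) x 180 (y) x 75 mm high, display on its -x face. Origin: centre of underside. The slotted ring of its well is fitted stiffly at an angle that differs each time and is NOT measured: the slot lies up to 0.6 rad either side of the heater's +x. Off the slot the block enters only 10 mm (pilot), its key riding on the ring.
- well (a point): Centre of the well's mouth, level with the top of the grey steel ring (100 mm diameter, 78 mm above the worktop). Bore 55 mm diameter, 40 mm deep: the seated block's round top is flush with the ring. A slot 9.5 mm wide, reaching 34 mm from the centre, runs down the whole bore for the key. Axes are the heater's, not the slot's.
- latch_knob (a point): Centre of the red latch knob, 14 x 14 mm, from 86 to 110 mm above the worktop, on a flat steel tongue 22 mm wide that slides along the heater's -y toward the well; its tip is 40 mm ahead of the knob. Two low rails (top 89 mm above the worktop) flank the tongue, 54 to 78 mm from the well's centre, outer sides 20 mm off its centre line.
- latch (a joint): Latch travel in m: 0 open (knob 80 mm from the well's centre, tongue clear of the well), 0.022 fully across (tongue over the block's rim by 8 mm). Slides with about 1.5 N of friction, stays where left. A block that stands proud stops it.
- bottle_buffer: Bystander: bottle with blue cap, 70 mm in diameter, 141 mm high, loose.
- beaker_100: Bystander: small glass beaker, 57 x 64 x 72 mm high, loose.
- vial_near: Bystander: small sample vial, 30 mm in diameter, 56 mm high, loose, on the bench nearest the robot.
Not all that is in view belongs to the job. Leave any green look-alike of the tube_block alone.

How it is judged (in metres and radians):
On the way, in this order (a step that is already met when the one before it is completed fails the run):
1. the block is seated fully home in the well, the latch still open (z of tube_block in the frame of heater below 0.041 m and horizontal distance between tube_block and well below 0.004 m and angle between tube_block's own z axis and vertical below 0.06 rad and value of joint latch below 0.008 m), for 0.2 s.
2. the latch is slid across over the block (value of joint latch above 0.018 m), for 0.2 s.
At the end, for the whole second after the job is handed in: The tube block is at rest fully down in the well (underside within 3 mm of the well's floor, within 4 mm of its centre, upright within 0.06 rad) and the latch stands across it (at least 18 of its 22 mm) (z of tube_block in the frame of heater below 0.041 m and horizontal distance between tube_block and well below 0.004 m and angle between tube_block's own z axis and vertical below 0.06 rad and value of joint latch above 0.018 m and linear speed of tube_block below 0.02 m/s); the robot touches nothing.
It fails at once if the block is forced or dropped on the heater's ring, or the latch jammed against it (over 30 N) (contact force between tube_block and heater above 30 N).
It fails at once if the bottle, beaker or vial is moved by more than 20 mm (distance of any of bottle_buffer, beaker_100, vial_near from where it was at the start of the episode above 0.02 m).
It also fails if it takes over 72 s, if anything falls off the work surface, if the arm or the gripper's body presses on something with over 40 N, if the wrist force passes 120 N, or if a joint passes its speed limit or range.

## Working session

There is one attempt and no reset: what is moved stays moved. The work goes in short steps, each a Python script; the robot and the scene stay as the last script left them, time stands still between calls to the robot, and variables do not carry over. Pictures are saved under pics/ and viewed, at most 10 in all, crops included, and the job is handed in when it is done.

```bash
ls; mkdir -p pics
cat > h.py <<'E'
import numpy as np, cv2
from bench import bot, solve_ik, imaging
def ray(cam,u,v):
    K=np.array(cam["K"]);k1=cam["k1"]
    d=np.array([(u-K[0,2])/K[0,0],(v-K[1,2])/K[1,1]]);s=d.copy()
    for _ in range(20): s=d/(1+k1*(s@s))
    return np.array(cam["position"]),np.array(cam["rotation"])@np.array([s[0],-s[1],-1])
def at(cam,u,v,z):
    p,r=ray(cam,u,v); return p+r*(z-p[2])/r[2]
def proj(cam,P):
    K=np.array(cam["K"]);c=np.array(cam["rotation"]).T@(np.array(P,float)-np.array(cam["position"]))
    s=np.array([c[0],-c[1]])/-c[2]; s=s*(1+cam["k1"]*(s@s)); return K[:2,:2]@s+K[:2,2]
E
python3 - <<'E'
from h import *
a=imaging.capture("top");b=imaging.capture("scene")
cv2.imwrite("pics/top0.png",a);cv2.imwrite("pics/scene0.png",b)
cv2.imwrite("pics/t.png",cv2.resize(a,(800,600),interpolation=cv2.INTER_CUBIC))
for n in("top","scene","wrist"):
    c=imaging.camera_model(n);print(n,c)
print(bot.get_state())
E
```

```text
pics
top {'K': array([[496.10701974,   0.        , 244.64033365],
       [  0.        , 496.10701974, 191.08845948],
       [  0.        ,   0.        ,   1.        ]]), 'k1': -0.11107647907798007, 'position': array([ 269.3961544 ,  -79.50967974, 1687.48801306]), 'rotation': array([ 0.16471621,  0.00769802, -1.58864471])}
scene {'K': array([[353.97394248,   0.        , 261.39708553],
       [  0.        , 353.97394248, 195.89590286],
       [  0.        ,   0.        ,   1.        ]]), 'k1': -0.005164882823645482, 'position': array([  75.5088242 , -845.34705012,  556.8253607 ]), 'rotation': array([ 1.06285954,  0.01014306, -0.55457462])}
wrist {'K': array([[337.43524159,   0.        , 251.83046155],
       [  0.        , 337.43524159, 193.92356606],
       [  0.        ,   0.        ,   1.        ]]), 'k1': -0.08611095813455706, 'position': array([118.53647535, 541.46761912, 371.95291116]), 'rotation': array([-0.26658785,  0.00151647,  1.23592559])}
{'t': 0.1, 'qpos': array([ 1.10176608e+00,  3.26868979e-01, -1.93505289e-01,  1.05201693e+00,
       -1.64177764e-05,  1.43659215e+00]), 'joint_velocities': array([ 3.05626038e-04, -6.77188471e-04,  2.35979589e-03,  1.02386461e-03,
        2.56958184e-05,  1.13379263e-04]), 'effort': array([ 8.76418944e-04, -4.44239831e+01,  2.63038605e+01,  7.89674639e-03,
       -9.99511121e-05, -1.84795113e-06]), 'tcp_pos': array([180.48231802, 518.97206048, 230.57245347]), 'orientation': array([-3.14000993e+00, -1.97125759e-04,  2.80676643e+00]), 'contact_force': array([ 0.04264309, -0.42984649, -0.05759588]), 'wrist_torque': array([ 0.03260942, -0.05300728, -0.04505029]), 'gripper_force': 0.0, 'opening': 0.9979917420764483}
```

View pics/t.png

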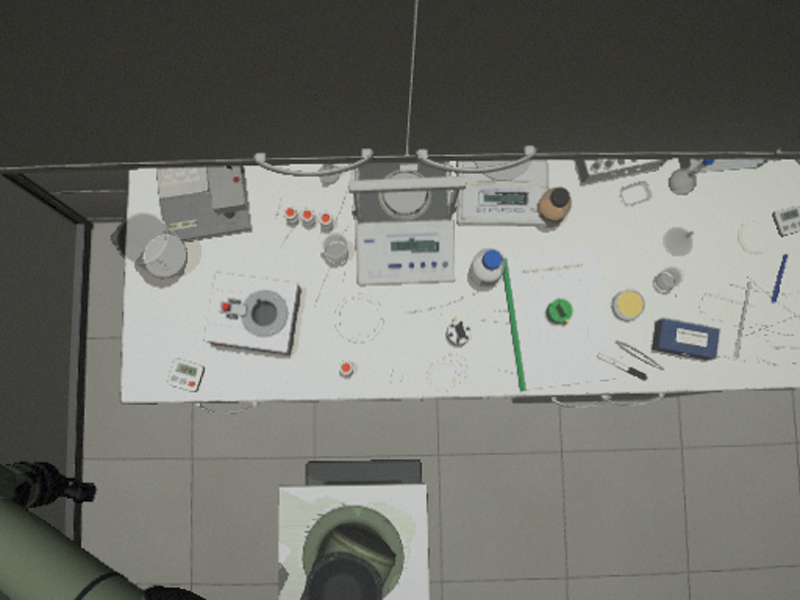

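View pics/scene0.png

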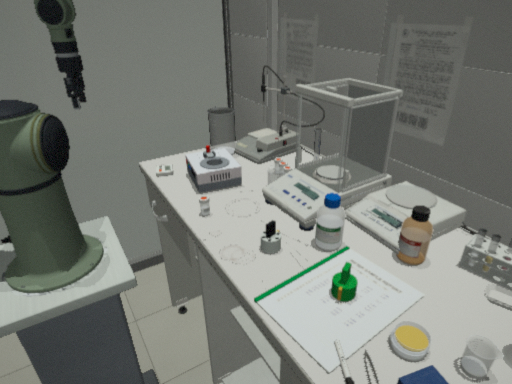

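```bash
sed -i 's/^def ray/from scipy.spatial.transform import Rotation as R\n_cm=imaging.camera_model\ndef CM(n):\n    c=_cm(n); c["rotation"]=R.from_euler("xyz",c["rotation"]).as_matrix(); return c\ndef ray/' h.py
python3 - <<'E'
from h import *
c=CM("top")
for n,u,v,z in [("blocktop",458,328,78),("well",265,313,78),("knob",227,308,110),("vial",346,368,50),("bottle",492,259,141),("beaker",335,249,40),("green",560,309,60)]:
    print(n,at(c,u*.64,v*.64,z).round(0))
p=at(c,458*.64,328*.64,78)
st=bot.get_state()
# look from above: camera offset 66 along tool x
for yaw in (0,np.pi/2,np.pi,-np.pi/2):
    print(yaw,solve_ik([p[0],p[1],230],[np.pi,0,yaw]))
E
```

```text
blocktop [ 472. -229.   78.]
well [511. 176.  78.]
knob [518. 250. 110.]
vial [395.   7.  50.]
bottle [ 604. -298.  141.]
beaker [655.  29.  40.]
green [ 510. -450.   60.]
0 [-0.59325642  0.27993225 -0.26098334  1.02988073  0.          2.54833623]
1.5707963267948966 [-0.59325642  0.27993225 -0.26098334  1.02988073  0.          0.97753991]
3.141592653589793 [-0.59325642  0.27993225 -0.26098334  1.02988073  0.         -0.59325642]
-1.5707963267948966 [-0.59325642  0.27993225 -0.26098334  1.02988073  0.         -2.16405275]
```

Run:
```python
from h import *
import pickle
o=[np.pi,0,np.pi]
bot.move_ptp([490,190,290],o); c1=CM("wrist"); a=imaging.capture("wrist")
bot.move_ptp([465,-229,230],o); c2=CM("wrist"); b=imaging.capture("wrist")
pickle.dump((c1,c2),open("cams.pkl","wb"))
for n,i in(("w1",a),("w2",b)):
    cv2.imwrite(f"pics/{n}.png",i); cv2.imwrite(f"pics/{n}b.png",cv2.resize(i,(800,600),interpolation=cv2.INTER_CUBIC))
print(proj(c1,[511,176,78])/.64,proj(c2,[472,-229,78])/.64,bot.get_state()["t"])
```

```text
[371.63433613 289.92375084] [391.3451167  289.53515192] 3.4333
```

View pics/w1b.png

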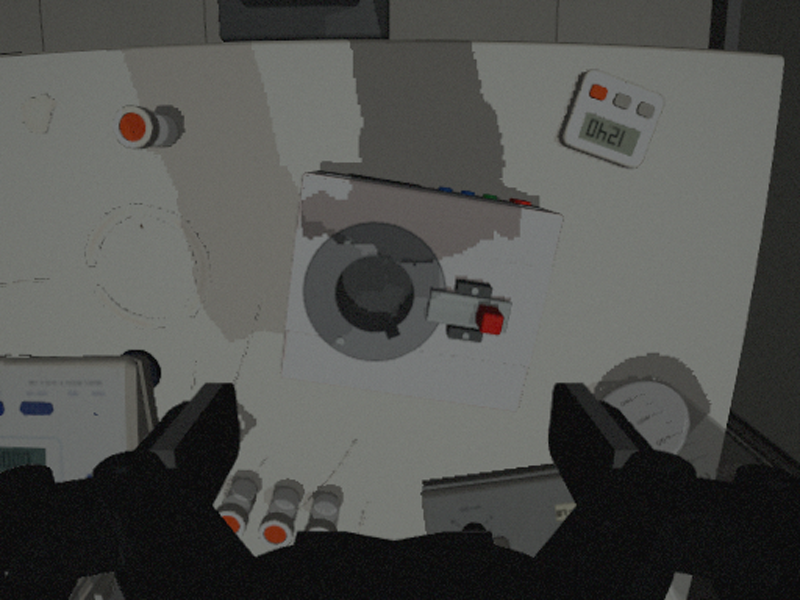

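View pics/w2b.png

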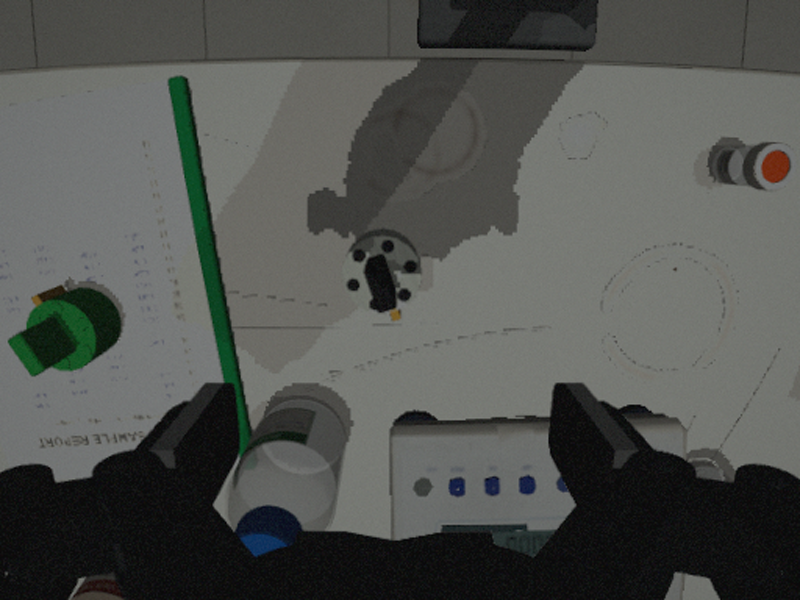

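w1: ring centre ~(374,291), slot visible at ~(392,331), knob top at ~(490,320). w2: block top centre ~(383,272), brass key at ~(396,315), clear gripping room. I'll enlarge both.

Run:
```python
from h import *
a=cv2.imread("pics/w1.png");b=cv2.imread("pics/w2.png")
f=lambda i,u,v:cv2.convertScaleAbs(cv2.resize(i[v:v+100,u:u+66],(396,600),interpolation=cv2.INTER_CUBIC),alpha=1.8)
g=cv2.resize(a[130:130+75,185:185+66*2],None,fx=4,fy=4,interpolation=cv2.INTER_CUBIC)
h=cv2.resize(b[140:140+70,205:205+90],None,fx=4,fy=4,interpolation=cv2.INTER_CUBIC)
o=np.zeros((600,800,3),np.uint8);o[:300,:528]=g;o[300:580,:360]=h
cv2.imwrite("pics/crop1.png",cv2.convertScaleAbs(o,alpha=1.9))
```

```text
(no output)
```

View pics/crop1.png

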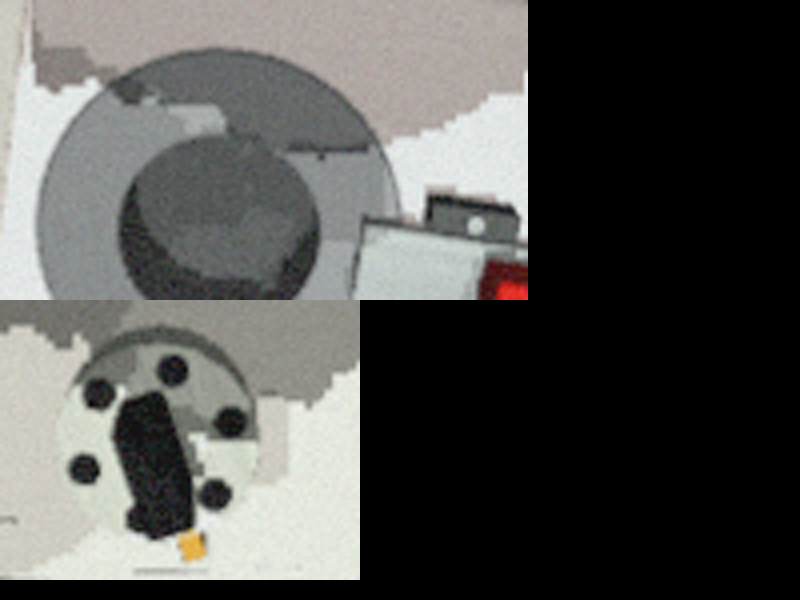

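Crop: block top centre (157,444) → px (244.3,176.1), key (192,546) → px (253,201.5); ring centre (219.5,229.5) → px (239.9,187.4); slot from w1 at px ~(250.9,211.8).

Run:
```python
from h import *
import pickle
c1,c2=pickle.load(open("cams.pkl","rb"))
b=at(c2,244.1,175.9,40);k=at(c2,252.8,201.3,40)
w=at(c1,239.7,187.2,78);s=at(c1,250.9,211.8,78);kn=at(c1,490*.64,316*.64,110)
e1=at(c1,302*.64,172*.64,75);e2=at(c1,562*.64,213*.64,75)
print("block",b,"key ang",np.arctan2(*(k-b)[1::-1]),np.linalg.norm(k-b))
print("well",w,"slot ang",np.arctan2(*(s-w)[1::-1]),np.linalg.norm(s-w))
print("knob",kn,np.linalg.norm((kn-w)[:2]),"heater yaw",np.arctan2(*(kn-w)[1::-1])-np.pi/2,np.arctan2(*(e2-e1)[1::-1])-np.pi/2)
# find ring circle
i=cv2.imread("pics/w1.png")
g=cv2.convertScaleAbs(cv2.resize(i[195:225,230:270],None,fx=15,fy=15,interpolation=cv2.INTER_CUBIC),alpha=2)
cv2.imwrite("pics/slot.png",g)
```

```text
block [ 471.65037402 -235.52814948   40.        ] key ang 0.3192690259315731 28.007075714637573
well [512.83141825 177.98357906  78.        ] slot ang 0.4086886895480533 30.427473325410215
knob [520.15569904 252.63015555 110.        ] 75.0050429741983 heater yaw -0.09780637404839965 -0.15053217319471424
```

View pics/slot.png

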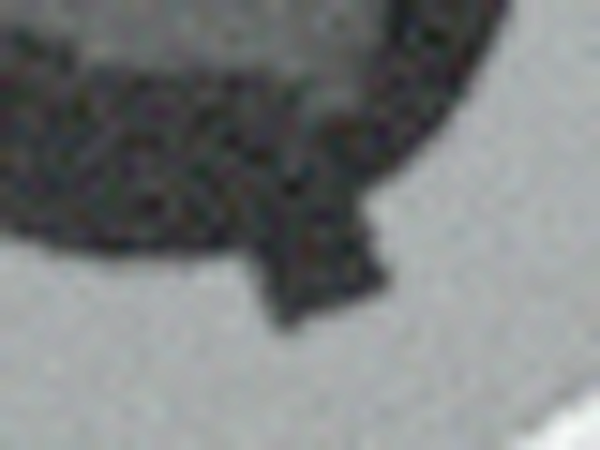

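Slot's outer end is at px ~(251.9,214.8), giving slot angle ≈0.41 rad world. Now grasp and carry above the well.

Run:
```python
from h import *
import pickle
o=[np.pi,0,0.319-np.pi]
bot.grip(0.55)
bot.move_ptp([471.7,-235.5,120],o)
bot.movel([471.7,-235.5,45],max_speed=80)
bot.grip(0,60)
s=bot.get_state();print(s["opening"],s["gripper_force"],s["contact_force"],s["tcp_pos"],s["t"])
bot.movel([471.7,-235.5,200])
s=bot.get_state();print(s["opening"],s["contact_force"])
o=[np.pi,0,0.41-np.pi]
bot.move_ptp([512.8,178,200],o)
bot.movel([512.8,178,140],max_speed=80)
bot.dwell(0.3)
s=bot.get_state();print(s["tcp_pos"],s["orientation"],s["contact_force"],s["wrist_torque"],s["t"])
c=CM("wrist");a=imaging.capture("wrist");pickle.dump(c,open("c3.pkl","wb"))
cv2.imwrite("pics/w3.png",a)
print(proj(c,[512.8,178,78])); cv2.imwrite("pics/w3b.png",cv2.convertScaleAbs(cv2.resize(a[100:310,106:386],(800,600),interpolation=cv2.INTER_CUBIC),alpha=1.7))
```

```text
0.1313202060643355 59.2415714263916 [-0.28425089 -0.47449078  3.04769267] [ 472.15122998 -235.87509161   45.51763177] 5.9083
0.1312530293255615 [ 0.00285676 -0.10549641 -2.67192668]
[513.07107444 178.06194196 140.40136325] [-3.14140545e+00  7.56064377e-04 -2.73158526e+00] [-0.76486957 -0.52401249 -2.24794335] [ 0.05017192 -0.00221814  0.00563114] 9.825
[251.939126   208.64755792]
```

View pics/w3b.png

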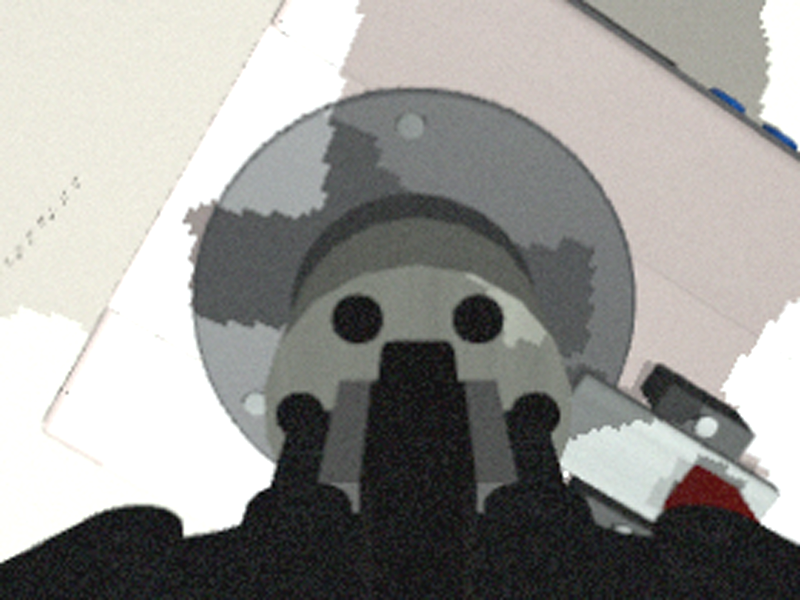

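Run:
```python
from h import *
import pickle
c=pickle.load(open("c3.pkl","rb"))
d=np.array([np.cos(.41),np.sin(.41),0]);l=np.array([-np.sin(.41),np.cos(.41),0])
f=lambda P:((proj(c,P)-[106,100])*2.857).round(1)
W=np.array([512.8,178,78]);B=np.array([513.07,178.06,140.4-45])
print("ring far",f(W-50*d),"ringL/R",f(W-50*l),f(W+50*l), "toprim",f(B+[0,0,40]-26*d),"L/R",f(B+[0,0,40]-26*l),f(B+[0,0,40]+26*l),"bar top rear",f(B+[0,0,78]-14*d),"pilot",f(B+[0,0,4]-26*d))
```

```text
ring far [417.  82.] ringL/R [192.6 310.2] [641.3 310.2] toprim [416.7 266.4] L/R [259.2 418.3] [574.1 418.3] bar top rear [416.7 441.8] pilot [416.7 217.5]
```

Run:
```python
from h import *
bot.movel([514.0,177.75,126],max_speed=30)
r=bot.movel([514.0,177.75,82],max_speed=12,threshold=5)
s=bot.get_state();print(r,s["tcp_pos"],s["contact_force"],s["wrist_torque"],s["t"])
```

```text
True [514.01975509 177.72601039  83.52601781] [-0.24251571 -0.54757454  5.85435419] [ 0.02206756  0.0544984  -0.01435308] 13.6667
```

Block dropped straight home (TCP z 83.5 ⇒ underside ≈38 mm = well floor). Release, retreat, look.

Run:
```python
from h import *
import pickle
bot.grip(0.35)
bot.movel([514,177.75,190],max_speed=120)
bot.grip(0)
bot.move_ptp([527,290,200],[np.pi,0,-0.135-np.pi/2])
bot.dwell(.2)
c=CM("wrist");a=imaging.capture("wrist");pickle.dump(c,open("c4.pkl","wb"))
cv2.imwrite("pics/w4.png",cv2.convertScaleAbs(cv2.resize(a,(800,600),interpolation=cv2.INTER_CUBIC),alpha=1.5))
s=bot.get_state();print(s["tcp_pos"],s["orientation"],s["t"])
for P in ([514,178,78],[523.6,257.3,110],[523.6+.94,257.3+6.9,110]):print(proj(c,P)/.64)
```

```text
[527.09741092 289.26694968 200.0338057 ] [ 3.14155419e+00 -1.07583087e-04 -1.70733968e+00] 16.4917
[390.55914057  60.3037362 ]
[393.35377456 239.3262442 ]
[393.37724262 254.91516939]
```

View pics/w4.png

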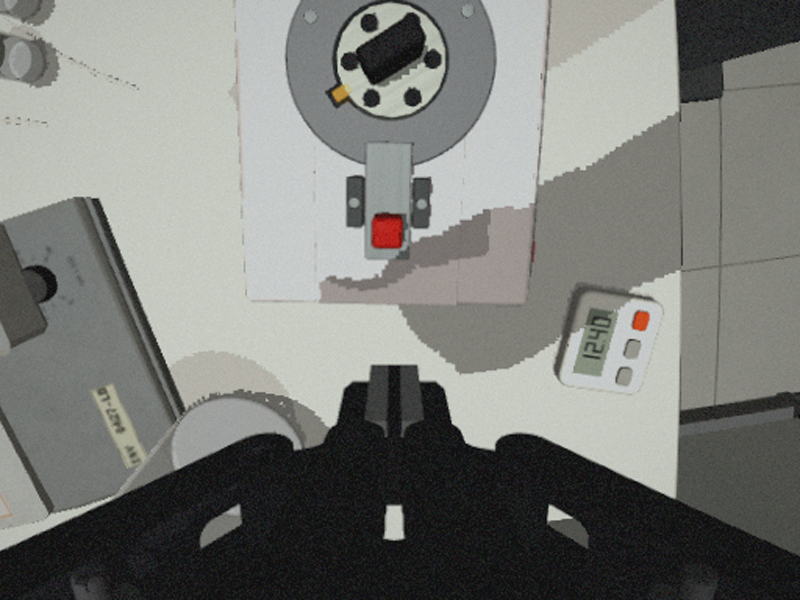

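Picture: block flush with key in slot (339,94), knob at (388,231), tongue straight; push the knob from behind with closed fingers.

Run:
```python
from h import *
W=np.array([514.2,177.8]);u=np.array([.1346,.991])
P=lambda r,z:[*(W+r*u+[.7,0]),z]
bot.movel(P(112,200));bot.movel(P(112,95),max_speed=120)
r=bot.movel(P(72,95),max_speed=20,threshold=9)
s=bot.get_state();print(r,s["tcp_pos"],(s["tcp_pos"][:2]-W)@u,s["contact_force"],s["t"])
bot.movel(P(100,95),max_speed=100);bot.movel(P(112,200))
bot.dwell(.2)
c=CM("wrist");a=imaging.capture("wrist")
cv2.imwrite("pics/w5.png",cv2.convertScaleAbs(cv2.resize(a[:200,128:384],(768,600),interpolation=cv2.INTER_CUBIC),alpha=1.5))
print(bot.get_state()["contact_force"],proj(c,[*(W+58*u),110])*3-[384,0])
```

```text
True [524.62737996 252.42014076  94.87105258] 75.35208483576372 [ 0.95526267 -0.20403431  0.93904145] 19.5667
[-0.36499841  0.11413287 -0.22870291] [374.23508866 362.57034454]
```

View pics/w5.png

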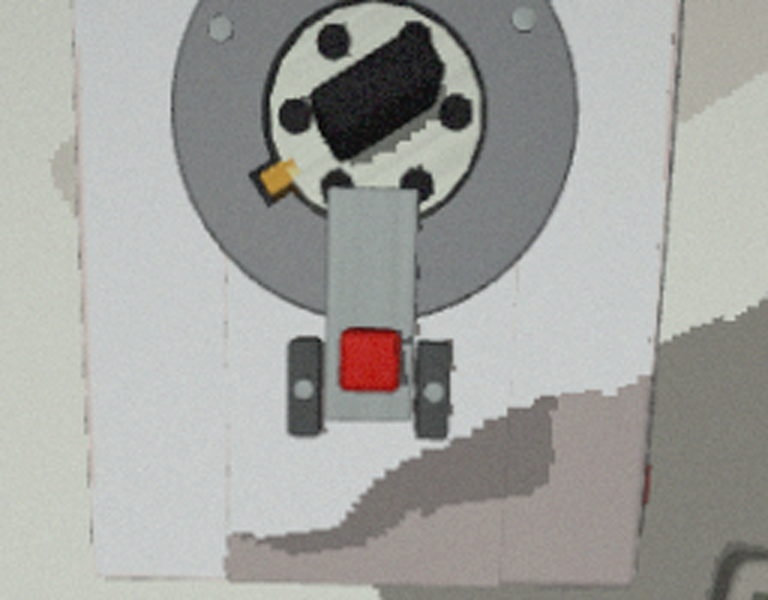

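The knob is at (370,360), where I predicted row 362 for full travel. The tongue overlaps the rim, the block is flush, and the robot is clear.

```bash
python3 -c "
from h import *
print(bot.sign_off())"
```

```text
the job is handed in; nothing more can be done
None
```

The tube block is fully down in the well and the latch is slid all the way across over its rim. I handed the job in with the robot clear; no verdict was returned. I aimed the key at the slot from the camera images, so the block went straight down without needing the to-and-fro turning.

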